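# Hold a carton over the counter scanner

## Task

Take the tin off the shop scanner and stand it upright on the bare counter, clear of the scanner. Then pick up the carton, lift it over the row of jars and cup without disturbing them, and hold it still and level about 2 cm above the middle of the scanner's glass, its long sides in line with the long sides of the glass; the carton must never touch the scanner. Finish there, still holding the carton in the air.

Things in the scene. Friction and masses are not known exactly. Their poses are not given: they have to be found in the camera images.
- scanner_glass (a point): Centre of the dark glass window in the top of the scanner, a low fixed box 170 x 130 mm with a flat steel top 40 mm above the counter. The point lies on the top face. x runs along the long side of box and window, y along the short side, z up; the window is 130 x 75 mm, flush with the steel and in the middle of the top. The scanner stands left or right of the row of stock; the counter on its side away from the row is bare for at least 200 mm.
- tin_mid (a point): Centre (half-way up) of a closed upright tin with a pale label, diameter 60 mm, height 80 mm, about 0.25 kg, z along its axis. At the start it stands on the scanner's window.
- carton_mid (a point): Centre (half-way up) of a closed loose carton, 120 mm long (its x), 60 mm wide (its y) and 80 mm tall (its z), white with a blue band round its lower half, about 0.16 kg, bar code underneath. It lies flat on the counter on the other side of the row from the scanner. Stiff enough to be gripped across its 60 mm width; it is the same turned half round about z.
- board: Fixed low wooden board between carton and scanner, carrying the row of stock: 380 mm along its x, 110 mm along its y, 18 mm high. Origin at the centre of its underside. x points roughly away from the robot, y along the counter.
- jar_a_mid (a point): Centre (half-way up) of a loose clear jar of sweets with a red lid, diameter 88 mm, height 130 mm, standing upright on the board (top about 148 mm above the counter). Leave it alone.
- jar_b_mid (a point): Centre of a second loose jar, the same size, with a red lid too, standing on the board. Leave it alone.
- cup_mid (a point): Centre (half-way up) of a loose white noodle cup standing upside down on the board, tapering from 92 mm diameter below to 70 mm above, height 105 mm (top about 123 mm above the counter). Leave it alone.
There are look-alikes about, which are no part of the job. What is shaped like the part that bears jar_b_mid but pink or yellow is not meant.

How it is judged:
On the way, in this order (a step that is already met when the one before it is completed fails the run):
1. the tin stands upright on the counter, off the scanner, let go (height (world z) of tin_mid between 0.034 and 0.047 m and angle between tin_mid's own z axis and vertical below 0.1 rad and contact force between tin and scanner below 0.05 N and contact force between tin and the fingers below 0.05 N and linear speed of tin below 0.03 m/s), for 0.2 s.
2. the carton, held, is above the row of stock (y of carton_mid in the frame of board between -0.05 and 0.05 m and x of carton_mid in the frame of board between -0.25 and 0.25 m and height (world z) of carton_mid above 0.15 m and contact force between carton and the fingers above 0.5 N).
At the end, for the whole second after the job is handed in: Only the gripper holds the carton, still and level (0.1 rad), underside 6-35 mm above the glass, centred within 15 mm, aligned within 0.15 rad, touching nothing else; the tin stands upright on the counter, released, off the scanner; jars and cup upright, moved under 20 mm (all of step 1 and z of carton_mid in the frame of scanner_glass between 0.046 and 0.075 m and horizontal distance between carton_mid and scanner_glass below 0.015 m and angle between the x axis of carton_mid and the x axis of scanner_glass, either way round below 0.15 rad and angle between each of carton_mid, jar_a_mid, jar_b_mid, cup_mid's own z axis and vertical below 0.1 rad and linear speed of carton below 0.02 m/s and contact force between carton and the fingers above 0.5 N and contact force between carton and scanner below 0.05 N and contact force between carton and tin below 0.05 N and contact force between carton and board below 0.05 N and contact force between carton and jar_a below 0.05 N and contact force between carton and jar_b below 0.05 N and contact force between carton and cup below 0.05 N and distance of each of jar_a_mid, jar_b_mid, cup_mid from where it was at the start of the episode below 0.02 m); the arm keeps its last pose, push and grip.
It fails at once if the carton touches the scanner (contact force between carton and scanner above 0.5 N).
It fails at once if the jar_a is knocked or shifted (distance of jar_a_mid from where it was at the start of the episode above 0.02 m or angle between jar_a_mid's own z axis and vertical above 0.2 rad).
It fails at once if the jar_b is knocked or shifted (distance of jar_b_mid from where it was at the start of the episode above 0.02 m or angle between jar_b_mid's own z axis and vertical above 0.2 rad).
It fails at once if the cup is knocked or shifted (distance of cup_mid from where it was at the start of the episode above 0.02 m or angle between cup_mid's own z axis and vertical above 0.2 rad).
It also fails if it takes over 58 s, if anything falls off the work surface, if the arm or the gripper's body presses on something with over 40 N, if the wrist force passes 120 N, or if a joint passes its speed limit or range.

## Robot

A 7-joint arm with a two-finger parallel gripper is mounted at the origin on the work surface. World frame = base frame: x ahead of the robot, y to its left, z up, the work surface at z = 0. Lengths are in m, angles in rad, forces in N, time in s.
With the tool pointing down it reaches from about 0.35 to 0.9 m from the base axis. Payload 19.9 kg.
Tool frame: the origin (TCP) lies between the finger pads; the fingertips stand 19 mm ahead of it and the grasp point (between the pads) is the TCP; z points along the fingers, y is the line along which they close (so a half turn about z gives the same grasp; the last joint's range is limited). The gripper opens to 94 mm and grips with 3 to 60 N. Pads are 16 mm wide; open, the fingers measure 119 mm over their backs; the gripper's body (75 mm by 177 mm) begins 78 mm behind the grasp point.
Start: joints at [1.103, 0.417, -0.01, 1.614, 0.005, 1.111, -0.053], TCP at [0.258, -0.569, 0.224] pointing down, gripper open.
Joint ranges: [-2.81, 2.81], [-0.39, 2.02], [-1.27, 1.25], [0.06, 2.57], [-1.19, 4.33], [0.19, 2], [-2.82, 2.82]. Speed limits (rad/s): [1.89, 1.89, 2.39, 2.39, 3.01, 3.01, 3.01].

## Interface

Orientations are given as a 3x3 rotation matrix whose columns are the frame's x, y, z axes.
In Python, from rig import robot gives the robot as it stands. Calls block until the motion is done:
- robot.move_ptp(position, orientation): joint-space move of the TCP to a pose.
- robot.move_linear(position, velocity=0.15, frame=None, threshold=None): straight line of the TCP; frame=None keeps the orientation; velocity is the mean speed in m/s. With threshold (N) it stops when the force on the tool has changed by that much, and returns True; else False.
- robot.goto_joints(angles): joint-space move.
- robot.gripper_to(opening): finger opening in m; the grip force is fixed at half the most; returns when the fingers have stopped.
- robot.pause(seconds).
- robot.ik(position, orientation): joint angles nearest the present ones, or None.
- robot.get_state(): the state.
- robot.grab_frame(name): name is "side" or "top" or "wrist"; returns the picture (480x640x3 uint8, red, green, blue); there is no depth.
- robot.camera_info(name): a dict with "fx", "fy", "cx", "cy" (pixels), "rvec" (rotation vector, rad) and "tvec" (3), from world to camera coordinates, as OpenCV has them. Camera axes: x right, y down, z forward; pixel columns grow to the right and rows downward; lengths in m; the calibration is good to about 2 mm. A picture is of the moment at which its call begins: read the wrist's pose just before it. camera_info takes no time and is no camera call; for the wrist camera it gives the pose at the moment of the call.
A pose or a line that the arm cannot do raises robot.PlanningError and nothing moves.
- robot.sign_off(): hands the job in; it is judged then, once.
The state is a dict: "time": time; "qpos": joint angles; "joint_vel": joint speeds; "effort": joint torques, N m; "ee_pos": TCP position; "tool_rot": TCP orientation; "force": force on the tool from outside, world axes, zero at the start; "moment": the same for the moment, N m; "opening": finger opening in m; "grasp_force": force on a finger pad.
Only numpy, scipy, OpenCV 4.12 (cv2) and the standard library are available. Lean on these libraries where they do the work, as an engineer would, in place of code of your own. Each camera call takes 0.05 s, during which the arm holds its last target. There are 200 camera calls.

## Working session

There is one attempt and no reset: what is moved stays moved. The work goes in short steps, each a Python script; the robot and the scene stay as the last script left them, time stands still between calls to the robot, and variables do not carry over. Pictures are saved under pics/ and viewed, at most 10 in all, crops included, and the job is handed in when it is done.

```bash
mkdir -p pics; ls
python3 - <<'E'
from rig import robot
import cv2
for n in("top","side"):
    cv2.imwrite(f"pics/{n}0.png",robot.grab_frame(n)[:,:,::-1]); print(n,robot.camera_info(n))
s=robot.get_state(); print(s["time"],s["ee_pos"],s["tool_rot"],s["opening"])
E
```

```text
pics
top {'fx': 440.032495080574, 'fy': 440.032495080574, 'cx': 317.2866293518728, 'cy': 239.91332030777204, 'rvec': array([ 2.02886699, -2.16972623,  0.25292055]), 'tvec': array([0.05059397, 0.57992113, 0.78289009])}
side {'fx': 580.9316874681266, 'fy': 580.9316874681266, 'cx': 318.448453718673, 'cy': 250.02597159316616, 'rvec': array([ 0.99796953, -2.26775395,  1.22907922]), 'tvec': array([0.39332318, 0.31286501, 0.76405033])}
0.1 [ 0.25799788 -0.56890038  0.22388178] [[ 9.10691398e-01  4.13086988e-01 -5.63174420e-04]
 [ 4.13087357e-01 -9.10690891e-01  9.67408245e-04]
 [-1.13254056e-04 -1.11365060e-03 -9.99999373e-01]] 0.0940832859976503
```

View pics/top0.png

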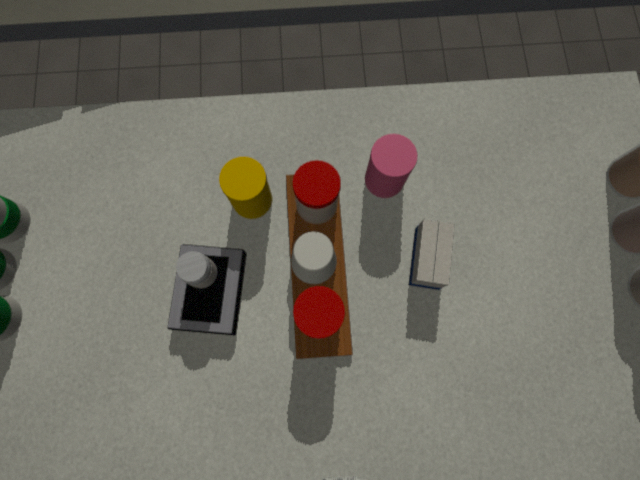

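View pics/side0.png

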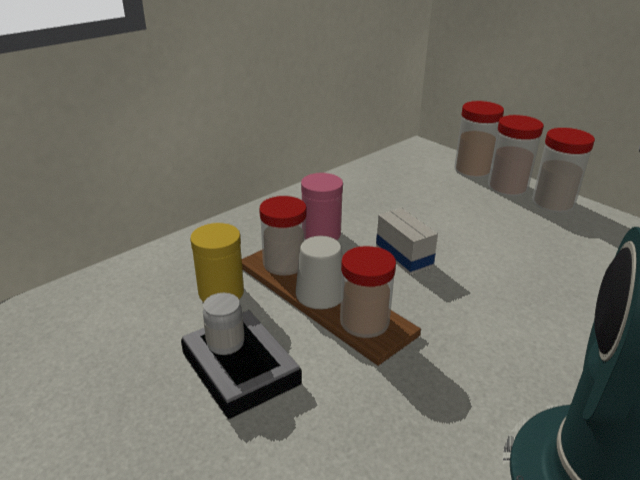

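The top view shows the scanner at about (207,290) with the tin at (197,268). The row runs from jar (316,190) through cup (314,257) to jar (319,315), and the carton is at (432,255). Candidates for the jars are the red lids at (316,185) and (319,312) on the board. The yellow (245,187) and pink (390,165) jars stand off the board, so they are look-alikes. The red-lidded jars at the far right are also off the board. I'll take an enlarged crop to confirm and get the corners.

```bash
cat > h.py <<'E'
import numpy as np, cv2
from rig import robot
def ray(info,px,z):
    R=cv2.Rodrigues(np.array(info["rvec"]))[0]; t=np.array(info["tvec"])
    c=-R.T@t
    px=np.atleast_2d(px).astype(float)
    d=np.c_[(px[:,0]-info["cx"])/info["fx"],(px[:,1]-info["cy"])/info["fy"],np.ones(len(px))]@R
    return c+d*((z-c[2])/d[:,2])[:,None]
def rot(a):  # tool down, tool y (closing) at angle a in world xy
    y=np.array([np.cos(a),np.sin(a),0]); z=np.array([0,0,-1.]); return np.c_[np.cross(y,z),y,z]
E
python3 - <<'E'
from h import *
im=cv2.imread("pics/top0.png"); I=robot.camera_info("top")
cv2.imwrite("pics/crop1.png",cv2.resize(im[140:370,160:460],None,fx=2.6,fy=2.6,interpolation=cv2.INTER_CUBIC))
R=cv2.Rodrigues(I["rvec"])[0];print("cam",-R.T@I["tvec"])
for n,p,z in [("tin",(197,268),.08+.04),("carton",(433,253),.08),("jarfar",(316,185),.148),("cup",(314,250),.123),("jarnear",(319,312),.148),("yellow",(244,180),.13),("pink",(393,157),.13),("scanTL",(182,246),.04),("scanTR",(243,247),.04),("BL",(170,330),.04),("BR",(234,333),.04),("ctl",(425,222),.08),("ctr",(450,222),.08),("cbl",(418,286),.08),("cbr",(444,288),.08)]: print(n,ray(I,p,z).round(3))
hsv=cv2.cvtColor(im,cv2.COLOR_BGR2HSV)
print(hsv[255,425],hsv[255,440],hsv[265,414],hsv[300,205],hsv[290,176],hsv[268,197])
E
```

```text
cam [0.38552208 0.02357301 0.89588068]
tin [[0.533 0.23  0.12 ]]
carton [[ 0.539 -0.205  0.08 ]]
jarfar [[0.665 0.008 0.148]]
cup [[0.551 0.02  0.123]]
jarnear [[0.439 0.018 0.148]]
yellow [[0.69 0.14 0.13]]
pink [[ 0.717 -0.14   0.13 ]]
scanTL [[0.594 0.281 0.04 ]]
scanTR [[0.584 0.16  0.04 ]]
BL [[0.431 0.303 0.04 ]]
BR [[0.418 0.182 0.04 ]]
ctl [[ 0.601 -0.197  0.08 ]]
ctr [[ 0.597 -0.245  0.08 ]]
cbl [[ 0.479 -0.169  0.08 ]]
cbr [[ 0.472 -0.217  0.08 ]]
[ 21  29 140] [ 21  29 141] [21 30 60] [  0 153  10] [110   7 103] [ 10   6 127]
```

View pics/crop1.png

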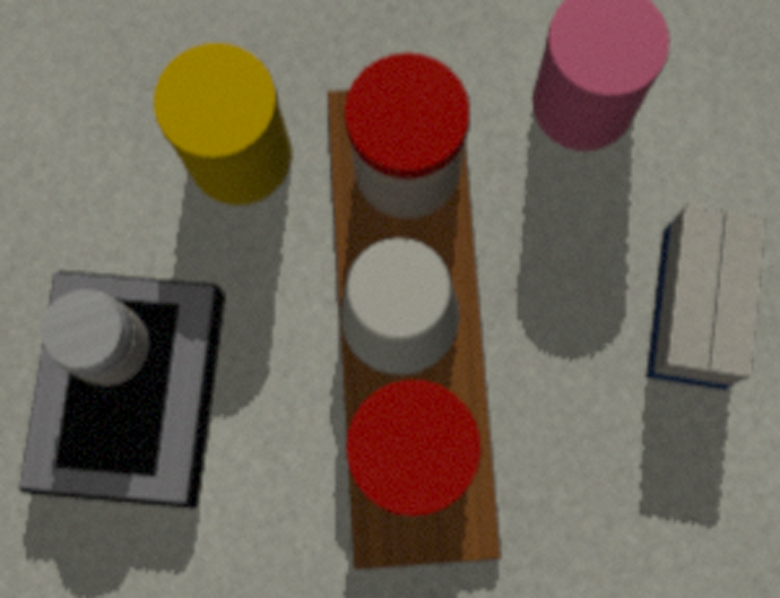

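The crop confirms it. The jars meant are the two with red lids on the brown board, at crop (407,115) and (413,446). The only carton is at crop (715,290), and the tin's top is at crop (85,332) on the scanner. Next I'll refine these by mask and cross-check against the side view.

```bash
cat >> h.py <<'E'
def rect_on_plane(info,mask,z):
    """biggest blob of mask -> metric min-area rect at height z: centre, (long,short), long-axis angle in (-pi/2,pi/2)"""
    c=max(cv2.findContours(mask,cv2.RETR_EXTERNAL,cv2.CHAIN_APPROX_NONE)[0],key=cv2.contourArea)
    P=ray(info,c[:,0,:],z)[:,:2].astype(np.float32)
    b=cv2.boxPoints(cv2.minAreaRect(P*1000))/1000
    e=[b[1]-b[0],b[2]-b[1]]; e.sort(key=np.linalg.norm)
    a=np.arctan2(e[1][1],e[1][0]); a=(a+np.pi/2)%np.pi-np.pi/2
    return b.mean(0),np.linalg.norm(e[1]),np.linalg.norm(e[0]),a
E
python3 - <<'E'
from h import *
I=robot.camera_info("top"); S=robot.camera_info("side")
im=cv2.imread("pics/top0.png"); f=lambda P:np.array(P)/2.6+[160-.3,140-.3]
q=ray(I,f([(57,272),(212,285),(188,503),(25,488)]),.04); print("scan",q.mean(0).round(4),np.linalg.norm(np.diff(q,axis=0),axis=1).round(3),[np.arctan2(*(d[:2][::-1])).round(3) for d in (q[0]-q[3],q[1]-q[2])])
q=ray(I,f([(688,204),(765,218),(745,381),(668,370)]),.08); print("carton",q.mean(0).round(4),np.linalg.norm(np.diff(q,axis=0),axis=1).round(3),[np.arctan2(*(d[:2][::-1])).round(3) for d in (q[0]-q[3],q[1]-q[2])])
v=cv2.GaussianBlur(im,(3,3),0).max(2); m=np.zeros_like(v); m[215:295,408:460]=(v[215:295,408:460]>0)*0
h=cv2.cvtColor(cv2.GaussianBlur(im,(3,3),0),cv2.COLOR_BGR2HSV); k=np.zeros_like(v); 
bl=cv2.inRange(h,(15,10,125),(28,60,255)); k[210:295,405:460]=bl[210:295,405:460]
print("carton mask",rect_on_plane(I,cv2.morphologyEx(k,cv2.MORPH_OPEN,np.ones((5,5))),.08))
print("tin top",ray(I,f([(85,333)]),.12).round(4),"tin side",ray(S,[(221.5,302)],.12).round(4))
print("jars",ray(I,[(316.5,184.5),(319,312)],.148).round(3))
E
```

```text
scan [0.5078 0.2339 0.04  ] [0.12  0.164 0.121] [np.float64(-0.14), np.float64(-0.134)]
carton [ 0.5408 -0.2096  0.08  ] [0.057 0.123 0.055] [np.float64(-0.237), np.float64(-0.255)]
carton mask (array([ 0.5448458 , -0.21212876], dtype=float32), np.float32(0.122331925), np.float32(0.06125658), np.float32(-0.22434449))
tin top [[0.5336 0.2384 0.12  ]] tin side [[0.5412 0.2394 0.12  ]]
jars [[0.665 0.007 0.148]
 [0.439 0.018 0.148]]
```

Sizes and heights agree, and the tin is at about (0.537, 0.239). Now I'll move it.

Run:
```python
from h import *
p=np.array([.537,.239]); A=[a for a in (0,np.pi) if robot.ik([*p,.25],rot(a)) is not None]; print(A)
cost=lambda a:abs(robot.ik([*p,.25],rot(a))-np.array(robot.get_state()["qpos"])).max()
a=min(A,key=cost); R=rot(a)
s=robot.get_state(); robot.move_linear([*s["ee_pos"][:2],.30],velocity=.2)
robot.move_ptp([*p,.25],R)
hit=robot.move_linear([*p,.083],velocity=.12,threshold=8); print("hit",hit)
robot.gripper_to(.03); s=robot.get_state(); print(s["opening"],s["grasp_force"],s["time"],s["qpos"])
robot.move_linear([*p,.15],velocity=.12)
s=robot.get_state(); print(s["opening"],s["grasp_force"],s["ee_pos"])
robot.move_linear([.50,.41,.15],velocity=.15)
cv2.imwrite("pics/side1.png",robot.grab_frame("side")[:,:,::-1])
hit=robot.move_linear([.50,.41,.0435],velocity=.06,threshold=5); s=robot.get_state(); print(hit,s["ee_pos"],s["force"],s["opening"],s["time"])
```

```text
[0, 3.141592653589793]
hit False
0.059417181136496654 30.000301958061755 5.8 [ 0.21015454  0.72649351 -0.93997268  1.79640453  0.69687215  0.98959441
 -1.01766997]
0.05948412340449547 29.999415819766 [0.53684357 0.2386113  0.14947161]
False [0.50011324 0.41008184 0.04378748] [ 0.27927135  0.0692732  -2.30445192] 0.05909594183160532 9.8
```

Run:
```python
from h import *
print(robot.move_linear([.50,.41,.041],velocity=.02,threshold=4), robot.get_state()["ee_pos"][2])
robot.gripper_to(.09); robot.move_linear([.50,.41,.20],velocity=.15)
cv2.imwrite("pics/side2.png",robot.grab_frame("side")[:,:,::-1])
robot.move_ptp([.50,.234,.30],rot(np.pi/2-.137))   # look at scanner
robot.pause(.2); I=robot.camera_info("wrist"); im=robot.grab_frame("wrist")[:,:,::-1]; cv2.imwrite("pics/w1.png",im)
T=robot.camera_info("top"); t=robot.grab_frame("top")[:,:,::-1]; cv2.imwrite("pics/top2.png",t)
import pickle; pickle.dump(dict(I),open("w1.pkl","wb"))
R=cv2.Rodrigues(I["rvec"])[0]; print(-R.T@I["tvec"], R, I["fx"]); print(robot.get_state()["time"],robot.get_state()["qpos"])
cv2.imwrite("pics/both.png",np.hstack([cv2.resize(cv2.imread("pics/side2.png"),(400,300)),cv2.resize(im,(400,300))]))
```

```text
True 0.042442983248050375
[0.4354412  0.24496258 0.46053945] [[ 1.35961637e-01  9.90714031e-01  3.76458711e-04]
 [ 9.64461553e-01 -1.32445728e-01  2.28630799e-01]
 [ 2.26557601e-01 -3.07219377e-02 -9.73513131e-01]] 361.7500897777731
13.7917 [ 0.44605531  0.49404433 -1.27020799  1.67607839  0.48422956  1.3364904
  0.52615835]
```

View pics/both.png

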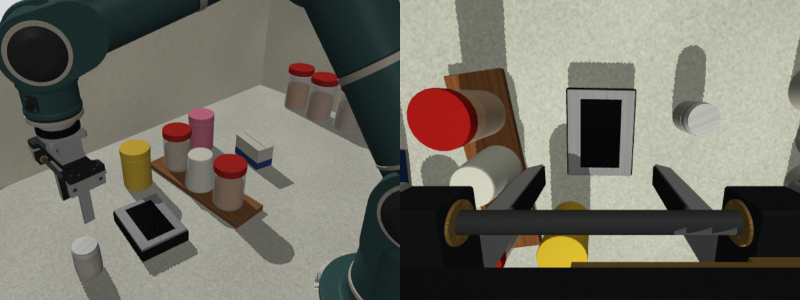

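The left half shows the tin standing upright on the counter at (88,255), clear of the scanner. The right half, from the wrist, shows the scanner glass unobstructed at (600,133). I'll measure the glass by mask in both cameras, and check joint margins for the next poses, since joint 3 was at its limit.

Run:
```python
from h import *
import pickle
for n,f,I,roi in (("wrist","w1",pickle.load(open("w1.pkl","rb")),(slice(130,300),slice(250,400))),("top","top2",robot.camera_info("top"),(slice(250,325),slice(175,235)))):
    im=cv2.GaussianBlur(cv2.imread(f"pics/{f}.png"),(3,3),0); v=im.max(2); k=np.zeros_like(v); k[roi]=(v[roi]<40)*255
    c,h=cv2.findContours(k,cv2.RETR_EXTERNAL,cv2.CHAIN_APPROX_NONE)
    for x in c:
        if cv2.contourArea(x)>300: print(n,cv2.boundingRect(x))
    print(rect_on_plane(I,k,.04))
lo=np.array([-2.81,-.39,-1.27,.06,-1.19,.19,-2.82]);hi=np.array([2.81,2.02,1.25,2.57,4.33,2,2.82])
for n,p,a in (("carton",[.543,-.211],np.pi/2-.23),("row",[.52,.01],np.pi/2-.2),("scan",[.508,.234],np.pi/2-.137)):
  for d in (0,np.pi):
    for z in ((.05,.24) if n=="carton" else (.24,.11)):
      q=robot.ik([*p,z],rot(a+d)); print(n,d>0,z,None if q is None else (np.round(q,2),np.minimum(q-lo,hi-q).min().round(2)))
```

```text
wrist (289, 159, 65, 109)
(array([0.50894666, 0.2377455 ], dtype=float32), np.float32(0.12910993), np.float32(0.07350645), np.float32(-0.15465713))Traceback (most recent call last):
  File "<stdin>", line 8, in <module>
  File "h.py", line 13, in rect_on_plane
    c=max(cv2.findContours(mask,cv2.RETR_EXTERNAL,cv2.CHAIN_APPROX_NONE)[0],key=cv2.contourArea)
ValueError: max() iterable argument is empty
```

Run:
```python
from h import *
lo=np.array([-2.81,-.39,-1.27,.06,-1.19,.19,-2.82]);hi=np.array([2.81,2.02,1.25,2.57,4.33,2,2.82])
for n,p,a in (("carton",[.543,-.211],np.pi/2-.23),("row",[.52,.01],np.pi/2-.2),("scan",[.509,.238],np.pi/2-.15)):
  for d in (0,np.pi):
    for z in ((.05,.26) if n=="carton" else (.26,.11)):
      q=robot.ik([*p,z],rot(a+d)); print(n,d>0,z,None if q is None else (np.round(q,2),np.minimum(q-lo,hi-q).min().round(2)))
```

```text
carton False 0.05 (array([ 0.96,  0.74, -0.87,  1.82,  0.71,  0.92,  1.1 ]), np.float64(0.4))
carton False 0.26 (array([ 1.13,  0.53, -1.12,  1.66,  0.5 ,  1.27,  1.25]), np.float64(0.15))
carton True 0.05 (array([ 0.05,  0.59,  0.35,  1.86, -0.29,  0.75, -1.25]), np.float64(0.56))
carton True 0.26 (array([-0.1 ,  0.34,  0.53,  1.7 , -0.19,  1.15, -1.32]), np.float64(0.72))
row False 0.26 (array([ 0.88,  0.42, -1.21,  1.8 ,  0.42,  1.21,  0.92]), np.float64(0.06))
row False 0.11 (array([ 0.76,  0.64, -1.09,  1.95,  0.68,  0.98,  0.72]), np.float64(0.18))
row True 0.26 (array([-0.83,  0.27,  0.9 ,  1.85, -0.23,  1.13, -1.62]), np.float64(0.35))
row True 0.11 (array([-0.65,  0.47,  0.72,  1.99, -0.41,  0.83, -1.48]), np.float64(0.53))
scan False 0.26 (array([ 0.4 ,  0.54, -1.22,  1.71,  0.53,  1.28,  0.48]), np.float64(0.05))
scan False 0.11 (array([ 0.28,  0.7 , -1.06,  1.85,  0.71,  1.03,  0.36]), np.float64(0.21))
scan True 0.26 (array([-1.31,  0.45,  1.09,  1.76, -0.43,  1.2 , -1.82]), np.float64(0.16))
scan True 0.11 (array([-1.16,  0.62,  0.9 ,  1.89, -0.6 ,  0.93, -1.7 ]), np.float64(0.35))
```

Run:
```python
from h import *
import pickle
robot.goto_joints([.37,.3,0,1.6,0,1.15,1.7]); s=robot.get_state(); print(s["ee_pos"],s["tool_rot"].round(2),s["time"])
robot.move_ptp([.52,-.2,.30],rot(np.pi/2-.23)); robot.pause(.2)
I=robot.camera_info("wrist"); im=robot.grab_frame("wrist")[:,:,::-1]; cv2.imwrite("pics/w2.png",im); pickle.dump(dict(I),open("w2.pkl","wb"))
s=robot.get_state(); print(s["qpos"].round(2),s["time"],ray(robot.camera_info("wrist"),[(320,240)],0))
T=robot.camera_info("top"); t=robot.grab_frame("top")[:,:,::-1]; cv2.imwrite("pics/top3.png",t)
cv2.imwrite("pics/both2.png",np.hstack([cv2.resize(t,(400,300)),cv2.resize(im,(400,300))]))
```

```text
[ 0.56881097 -0.25224081  0.30286477] [[-0.97  0.24  0.08]
 [ 0.24  0.97 -0.03]
 [-0.09 -0.01 -1.  ]] 15.5833
[ 0.33  0.23 -0.02  1.69  0.    1.22  1.65] 16.225 [[ 0.56829685 -0.20686475  0.        ]]
```

View pics/both2.png

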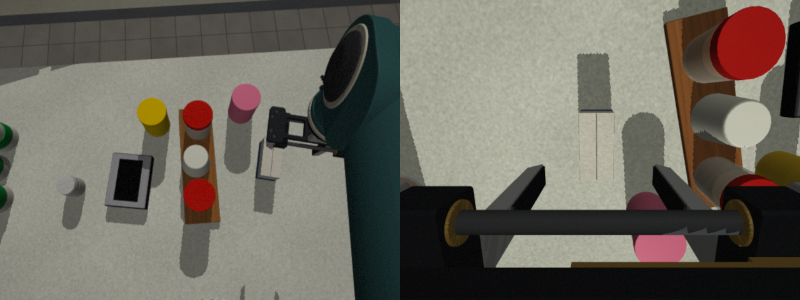

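The top view (left) shows the clear glass at (128,181), the tin at (69,186) and the row undisturbed. The wrist view (right) shows the carton's top from (580,111) to (613,181). I'll measure both by mask.

Run:
```python
from h import *
import pickle
im=cv2.imread("pics/top3.png"); v=cv2.GaussianBlur(im,(3,3),0).max(2)
k=np.zeros_like(v); r=(slice(250,330),slice(176,228)); k[r]=(v[r]<40)*255
print("glass top",rect_on_plane(robot.camera_info("top"),k,.04))
I=pickle.load(open("w2.pkl","rb")); im=cv2.imread("pics/w2.png"); h=cv2.cvtColor(cv2.GaussianBlur(im,(3,3),0),cv2.COLOR_BGR2HSV)
print(h[230,300],h[230,330],h[230,270],h[285,300],h[230,355],h[174,310])
for lo in ((8,18,0),(10,22,0)):
    m=cv2.inRange(h,(5,lo[1],90),(30,90,255)); k=np.zeros_like(m); k[176:320,270:360]=m[176:320,270:360]
    k=cv2.morphologyEx(cv2.morphologyEx(k,cv2.MORPH_CLOSE,np.ones((5,5))),cv2.MORPH_OPEN,np.ones((5,5)))
    c=max(cv2.findContours(k,0,1)[0],key=cv2.contourArea); print(cv2.boundingRect(c),rect_on_plane(I,k,.08))
cv2.imwrite("pics/w2c.png",np.hstack([cv2.resize(im[150:310,250:380],None,fx=3,fy=3),cv2.cvtColor(cv2.resize(k[150:310,250:380],None,fx=3,fy=3),8)]))
```

```text
glass top (array([0.50840926, 0.23573548], dtype=float32), np.float32(0.12726566), np.float32(0.072850205), np.float32(-0.15576923))
[ 23  30 184] [ 24  29 182] [ 32  24 178] [ 24  30 180] [ 32  26 135] [39 19 93]
(280, 179, 77, 113) (array([ 0.54529846, -0.20429635], dtype=float32), np.float32(0.1243353), np.float32(0.08024196), np.float32(-0.23005402))
(280, 179, 77, 113) (array([ 0.54529846, -0.20429635], dtype=float32), np.float32(0.1243353), np.float32(0.08024196), np.float32(-0.23005402))
```

View pics/w2c.png

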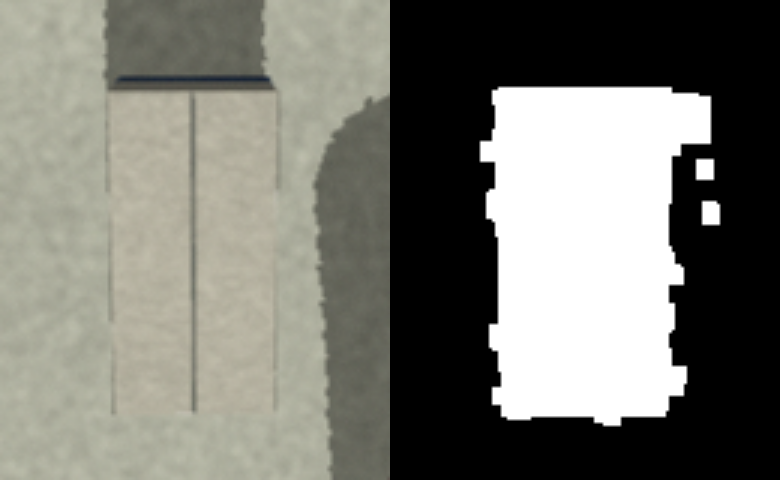

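The crop shows the carton's top with clean corners at crop (109,90), (278,90), (276,412) and (113,412). I'll cast those corners and grasp.

Run:
```python
from h import *
import pickle
I=pickle.load(open("w2.pkl","rb"))
q=ray(I,np.array([(109,90),(278,90),(276,412),(113,412)])/3+[250-.3,150-.3],.08)[:,:2]
L=np.linalg.norm(np.diff(q,axis=0),axis=1); d=(q[0]+q[1]-q[2]-q[3])/2; d=d if d[0]>0 else -d; a=np.arctan2(d[1],d[0]); c=q.mean(0)
print(c.round(4),L.round(3),a)
assert abs(L[1]-.12)<.008 and abs(L[0]-.06)<.006 and abs(c-[.543,-.21]).max()<.01
R=rot(np.pi/2+a)
robot.move_ptp([*c,.22],R)
print(robot.move_linear([*c,.05],velocity=.12,threshold=8))
robot.gripper_to(.03); s=robot.get_state(); print(s["opening"],s["grasp_force"],s["ee_pos"],s["time"])
robot.move_linear([*c,.255],velocity=.1); robot.pause(.2)
s=robot.get_state(); print(s["opening"],s["grasp_force"],s["force"],s["moment"],s["qpos"].round(2),s["time"])
I=robot.camera_info("wrist"); im=robot.grab_frame("wrist")[:,:,::-1]; cv2.imwrite("pics/w3.png",im)
cv2.imwrite("pics/both3.png",np.hstack([cv2.resize(robot.grab_frame("side")[:,:,::-1],(400,300)),cv2.resize(im,(400,300))]))
np.save("grasp.npy",[*c,a])
```

```text
[ 0.5425 -0.2076] [0.059 0.119 0.061] -0.22925352743814117
False
0.06007787604831461 30.00042289495468 [ 0.54247836 -0.2077431   0.05010697] 18.8417
0.05981738789246961 29.99966651201248 [ 0.42159802  0.09183123 -1.55821368] [ 0.06010667 -0.10613488  0.02755549] [ 0.33  0.31 -0.02  1.69  0.01  1.14  1.65] 21.2417
```

View pics/both3.png

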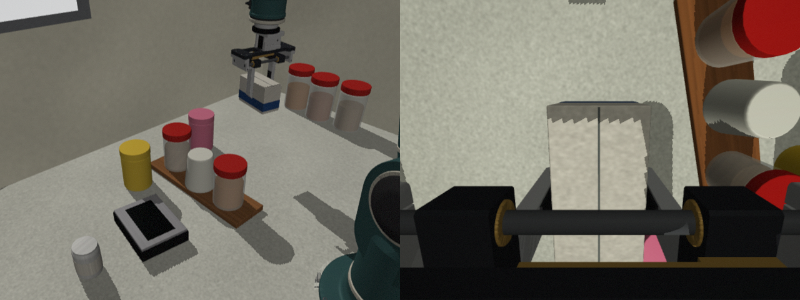

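The carton is held level and weighs about 0.16 kg; both views show it clear of everything. Now I'll carry it over the row.

Run:
```python
from h import *
a=-.155; R=rot(np.pi/2+a); g=[.5087,.2367]
robot.move_linear([.53,.01,.255],velocity=.13,frame=rot(np.pi/2-.19)); s=robot.get_state(); print(s["ee_pos"],s["qpos"].round(2),s["grasp_force"])
robot.move_linear([*g,.255],velocity=.13,frame=R); s=robot.get_state(); print(s["ee_pos"],s["qpos"].round(2),s["grasp_force"])
robot.move_linear([*g,.135],velocity=.08); robot.pause(.3)
s=robot.get_state(); print(s["ee_pos"],s["tool_rot"].round(3),s["time"])
I=robot.camera_info("wrist"); im=robot.grab_frame("wrist")[:,:,::-1]; cv2.imwrite("pics/w4.png",im)
import pickle; pickle.dump(dict(I),open("w4.pkl","wb"))
sd=robot.grab_frame("side")[:,:,::-1]; cv2.imwrite("pics/side4.png",sd)
cv2.imwrite("pics/both4.png",np.hstack([sd[210:510,90:490],cv2.resize(im,(360,270))]) if 0 else np.hstack([sd[180:480,60:460],cv2.resize(im,(400,300))]))
```

```text
[0.53005548 0.00937428 0.25497937] [ 0.05  0.22 -0.15  1.81  0.04  1.11  1.27] 29.999586045742035
[0.50888328 0.23607854 0.25502129] [-0.25  0.29 -0.29  1.73  0.09  1.13  0.85] 29.999662041664124
[0.50874603 0.23673006 0.13512184] [[-0.988  0.154  0.   ]
 [ 0.154  0.988  0.   ]
 [-0.     0.    -1.   ]] 27.0167
```

View pics/both4.png

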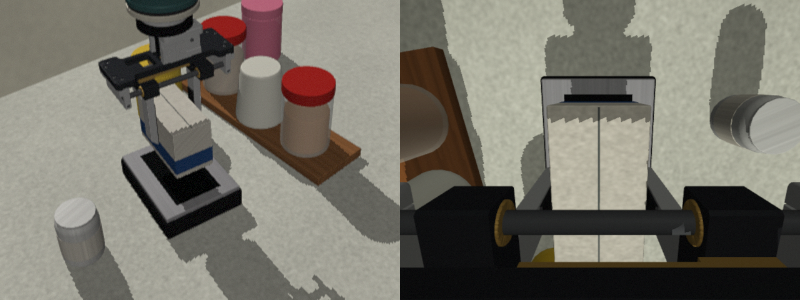

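The views show the carton level above the glass, aligned with it, with the row and tin untouched. I'll check its near edge and the glass edge by ray, then lower it the last bit.

Run:
```python
from h import *
import pickle
I=pickle.load(open("w4.pkl","rb")); k=1.6
e=ray(I,[(148*k,107.5*k),(247*k,107.5*k)],.165); gl=ray(I,[(165*k,94.5*k),(232*k,94.5*k)],.04)
u=np.array([np.cos(-.155),np.sin(-.155)])
print("carton centre",(e.mean(0)[:2]+.06*u).round(4),"width",np.linalg.norm(e[0]-e[1]).round(3),"glass centre",(gl.mean(0)[:2]+.065*u).round(4),"w",np.linalg.norm(gl[0]-gl[1]).round(3))
for q in(e,gl): d=q[1]-q[0]; print(np.arctan2(d[1],d[0])+np.pi/2)
s=robot.get_state(); print(s["grasp_force"],s["opening"])
```

```text
carton centre [0.5109 0.2376] width 0.056 glass centre [0.5089 0.2384] w 0.074
2.9870798515280317
2.9871024966340727
29.99968260526657 0.05971737020265948
```

The carton and glass centres agree within about 2 mm and the alignment matches, so I'll lower it to a gap of about 21 mm and hand in.

Run:
```python
from h import *
robot.move_linear([.5085,.237,.1115],velocity=.03); robot.pause(.6)
s=robot.get_state(); print(s["ee_pos"],s["force"],s["grasp_force"],s["time"],abs(s["joint_vel"]).max())
print(robot.sign_off())
```

```text
[0.50849604 0.23701381 0.11150667] [ 0.31395468 -0.56365109 -2.38740804] 29.999637007713318 28.65 0.0009645248924876413
the job is handed in; nothing more can be done
None
```

I handed the job in at 28.7 s. The tin is standing on the counter clear of the scanner, and the carton is held level about 2 cm above the middle of the glass. The camera check just before the last 24 mm of lowering put it within about 2 mm of centre and in line; the judge's verdict wasn't shown.

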